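Load a swing-out centrifuge rotor in balance

TASK

Load the centrifuge rotor from the rack: move all four sample tubes into the rotor's four buckets, one in each, so that the rotor is balanced, which means that the two wide-capped 50 ml tubes face each other across the rotor and the two 15 ml tubes in white sleeves face each other across the rotor. Keep the tubes upright on the way, lower each one gently, without dropping it, until it stands fully down in its bucket, and let go.

Things in the scene. Friction and masses are not known exactly. Their poses are not given: they have to be found in the camera images.
- large_tube_1: 50 ml screw-cap sample tube, clear, conical foot, wide blue cap, 116 mm tall, twin of large_tube_2. Origin: under its foot (tip within 4 mm); z up along the tube, yaw arbitrary. Body 30 mm across; cap 34 mm across, from 94 to 115 mm above the origin, centred within 1 mm of the z axis. About 45 g. Starts upright in any of the rack's holes.
- large_tube_2: 50 ml screw-cap sample tube, clear, conical foot, wide blue cap, 116 mm tall, twin of large_tube_1. Origin: under its foot (tip within 4 mm); z up along the tube, yaw arbitrary. Body 30 mm across; cap 34 mm across, from 94 to 115 mm above the origin, centred within 1 mm of the z axis. About 45 g. Starts upright in any of the rack's holes.
- small_tube_1: 15 ml sample tube fixed in a white adapter sleeve (one rigid piece), narrow ribbed blue cap, 122 mm tall, twin of small_tube_2. Origin: centre of its foot; z up. Sleeve 30 mm across (foot tapers to 13 mm), up to 80 mm above the origin; then neck 17 mm, cap 21 mm across from 100 to 122 mm. About 40 g. Starts upright in any of the rack's holes.
- small_tube_2: 15 ml sample tube fixed in a white adapter sleeve (one rigid piece), narrow ribbed blue cap, 122 mm tall, twin of small_tube_1. Origin: centre of its foot; z up. Sleeve 30 mm across (foot tapers to 13 mm), up to 80 mm above the origin; then neck 17 mm, cap 21 mm across from 100 to 122 mm. About 40 g. Starts upright in any of the rack's holes.
- bucket_1: Empty steel bucket, one of four alike on the rotor. Origin: its centre on its swing axis, 85 mm above the worktop; x outward from the rotor's axis, z up. Bore 36 mm across, flared at the rim, which is 15 mm above the origin and 45 mm across; floor 55 mm below it, with a rubber ring (21 mm bore, 6 mm high) that centres a tube's foot. Either tube fits. It hangs upright and swings outward if pushed (0.05 Nm/rad).
- bucket_2: Empty steel bucket, one of four alike on the rotor. Origin: its centre on its swing axis, 85 mm above the worktop; x outward from the rotor's axis, z up. Bore 36 mm across, flared at the rim, which is 15 mm above the origin and 45 mm across; floor 55 mm below it, with a rubber ring (21 mm bore, 6 mm high) that centres a tube's foot. Either tube fits. It hangs upright and swings outward if pushed (0.05 Nm/rad).
- bucket_3: Empty steel bucket, one of four alike on the rotor. Origin: its centre on its swing axis, 85 mm above the worktop; x outward from the rotor's axis, z up. Bore 36 mm across, flared at the rim, which is 15 mm above the origin and 45 mm across; floor 55 mm below it, with a rubber ring (21 mm bore, 6 mm high) that centres a tube's foot. Either tube fits. It hangs upright and swings outward if pushed (0.05 Nm/rad).
- bucket_4: Empty steel bucket, one of four alike on the rotor. Origin: its centre on its swing axis, 85 mm above the worktop; x outward from the rotor's axis, z up. Bore 36 mm across, flared at the rim, which is 15 mm above the origin and 45 mm across; floor 55 mm below it, with a rubber ring (21 mm bore, 6 mm high) that centres a tube's foot. Either tube fits. It hangs upright and swings outward if pushed (0.05 Nm/rad).
- rotor: Cross-shaped aluminium swing-out rotor on a fixed round stand. Origin: on its upright axis, level with the buckets' origins, which lie 78 mm out: bucket_1 at +x, 2 at +y, 3 at -x, 4 at -y (1 faces 3, 2 faces 4; buckets at a quarter turn). z up. Hub nut, the highest part, ends 22 mm above the origin. It turns about z with slight friction (0.12 Nm) if pushed.
- rack: White tube rack with one row of four holes, fixed, 60 x 206 mm, 66 mm high. Origin: centre of its underside; y along the row, x across, z up. Holes 35 mm across at y = -72, -24, 24, 72 mm; tubes stand on a plate 8 mm above the origin. Only about 14 mm between wide caps, so grip the caps across the row (along x).
Not all that is in view belongs to the job. What is shaped like the large_tube_2 but green is not meant. What is shaped like the small_tube_1 but pink is not meant.

How it is judged (in metres and radians):
At the end, for the whole second after the job is handed in: Each tube stands in its own bucket: origins within 12 mm horizontally, the tube's more than 49 mm below the bucket's, tilt under 0.2 rad, released and at rest. The two large tubes are over 135 mm apart, so are the two small ones (opposite buckets: 156 mm, neighbours: 110 mm) (((horizontal distance between large_tube_1 and bucket_1 below 0.012 m and z of large_tube_1 in the frame of bucket_1 below -0.049 m) or (horizontal distance between large_tube_1 and bucket_2 below 0.012 m and z of large_tube_1 in the frame of bucket_2 below -0.049 m) or (horizontal distance between large_tube_1 and bucket_3 below 0.012 m and z of large_tube_1 in the frame of bucket_3 below -0.049 m) or (horizontal distance between large_tube_1 and bucket_4 below 0.012 m and z of large_tube_1 in the frame of bucket_4 below -0.049 m)) and ((horizontal distance between large_tube_2 and bucket_1 below 0.012 m and z of large_tube_2 in the frame of bucket_1 below -0.049 m) or (horizontal distance between large_tube_2 and bucket_2 below 0.012 m and z of large_tube_2 in the frame of bucket_2 below -0.049 m) or (horizontal distance between large_tube_2 and bucket_3 below 0.012 m and z of large_tube_2 in the frame of bucket_3 below -0.049 m) or (horizontal distance between large_tube_2 and bucket_4 below 0.012 m and z of large_tube_2 in the frame of bucket_4 below -0.049 m)) and ((horizontal distance between small_tube_1 and bucket_1 below 0.012 m and z of small_tube_1 in the frame of bucket_1 below -0.049 m) or (horizontal distance between small_tube_1 and bucket_2 below 0.012 m and z of small_tube_1 in the frame of bucket_2 below -0.049 m) or (horizontal distance between small_tube_1 and bucket_3 below 0.012 m and z of small_tube_1 in the frame of bucket_3 below -0.049 m) or (horizontal distance between small_tube_1 and bucket_4 below 0.012 m and z of small_tube_1 in the frame of bucket_4 below -0.049 m)) and ((horizontal distance between small_tube_2 and bucket_1 below 0.012 m and z of small_tube_2 in the frame of bucket_1 below -0.049 m) or (horizontal distance between small_tube_2 and bucket_2 below 0.012 m and z of small_tube_2 in the frame of bucket_2 below -0.049 m) or (horizontal distance between small_tube_2 and bucket_3 below 0.012 m and z of small_tube_2 in the frame of bucket_3 below -0.049 m) or (horizontal distance between small_tube_2 and bucket_4 below 0.012 m and z of small_tube_2 in the frame of bucket_4 below -0.049 m)) and horizontal distance between large_tube_1 and large_tube_2 above 0.135 m and horizontal distance between small_tube_1 and small_tube_2 above 0.135 m and angle between each of large_tube_1, large_tube_2, small_tube_1, small_tube_2's own z axis and vertical below 0.2 rad and linear speed of each of large_tube_1, large_tube_2, small_tube_1, small_tube_2 below 0.03 m/s and angular speed of each of large_tube_1, large_tube_2, small_tube_1, small_tube_2 below 0.6 rad/s); the robot touches nothing.
It fails at once if a tube was tipped by more than 0.8 rad (45 degrees) from upright (angle between any of large_tube_1, large_tube_2, small_tube_1, small_tube_2's own z axis and vertical above 0.8 rad).
It fails at once if a tube was dropped into a bucket (faster than 0.6 m/s in the bore) instead of lowered ((linear speed of large_tube_1 above 0.6 m/s and horizontal distance between large_tube_1 and bucket_1 below 0.02 m and z of large_tube_1 in the frame of bucket_1 below 0.01 m) or (linear speed of large_tube_1 above 0.6 m/s and horizontal distance between large_tube_1 and bucket_2 below 0.02 m and z of large_tube_1 in the frame of bucket_2 below 0.01 m) or (linear speed of large_tube_1 above 0.6 m/s and horizontal distance between large_tube_1 and bucket_3 below 0.02 m and z of large_tube_1 in the frame of bucket_3 below 0.01 m) or (linear speed of large_tube_1 above 0.6 m/s and horizontal distance between large_tube_1 and bucket_4 below 0.02 m and z of large_tube_1 in the frame of bucket_4 below 0.01 m) or (linear speed of large_tube_2 above 0.6 m/s and horizontal distance between large_tube_2 and bucket_1 below 0.02 m and z of large_tube_2 in the frame of bucket_1 below 0.01 m) or (linear speed of large_tube_2 above 0.6 m/s and horizontal distance between large_tube_2 and bucket_2 below 0.02 m and z of large_tube_2 in the frame of bucket_2 below 0.01 m) or (linear speed of large_tube_2 above 0.6 m/s and horizontal distance between large_tube_2 and bucket_3 below 0.02 m and z of large_tube_2 in the frame of bucket_3 below 0.01 m) or (linear speed of large_tube_2 above 0.6 m/s and horizontal distance between large_tube_2 and bucket_4 below 0.02 m and z of large_tube_2 in the frame of bucket_4 below 0.01 m) or (linear speed of small_tube_1 above 0.6 m/s and horizontal distance between small_tube_1 and bucket_1 below 0.02 m and z of small_tube_1 in the frame of bucket_1 below 0.01 m) or (linear speed of small_tube_1 above 0.6 m/s and horizontal distance between small_tube_1 and bucket_2 below 0.02 m and z of small_tube_1 in the frame of bucket_2 below 0.01 m) or (linear speed of small_tube_1 above 0.6 m/s and horizontal distance between small_tube_1 and bucket_3 below 0.02 m and z of small_tube_1 in the frame of bucket_3 below 0.01 m) or (linear speed of small_tube_1 above 0.6 m/s and horizontal distance between small_tube_1 and bucket_4 below 0.02 m and z of small_tube_1 in the frame of bucket_4 below 0.01 m) or (linear speed of small_tube_2 above 0.6 m/s and horizontal distance between small_tube_2 and bucket_1 below 0.02 m and z of small_tube_2 in the frame of bucket_1 below 0.01 m) or (linear speed of small_tube_2 above 0.6 m/s and horizontal distance between small_tube_2 and bucket_2 below 0.02 m and z of small_tube_2 in the frame of bucket_2 below 0.01 m) or (linear speed of small_tube_2 above 0.6 m/s and horizontal distance between small_tube_2 and bucket_3 below 0.02 m and z of small_tube_2 in the frame of bucket_3 below 0.01 m) or (linear speed of small_tube_2 above 0.6 m/s and horizontal distance between small_tube_2 and bucket_4 below 0.02 m and z of small_tube_2 in the frame of bucket_4 below 0.01 m)).
It also fails if it takes over 102 s, if anything falls off the work surface, if the arm or the gripper's body presses on something with over 40 N, if the wrist force passes 120 N, or if a joint passes its speed limit or range.

ROBOT

A 7-joint arm with a two-finger parallel gripper is mounted at the origin on a cart in front of the work surface, level with it; the furniture and walls round the work are solid. World frame = base frame: x ahead of the robot, y to its left, z up, the work surface at z = 0. Lengths are in mm, angles in rad, forces in N, time in s.
With the tool pointing down it reaches from about 425 to 950 mm from the base axis. Payload 4.7 kg.
Tool frame: the origin (TCP) lies midway between the tips of the shut fingers; the grasp point (between the pads) lies 19 mm behind it; z points along the fingers, y is the direction in which the jaws open and shut (so a half turn about z gives the same grasp; the last joint's range is limited). The gripper opens to 87 mm and grips with 3 to 60 N. Pads are 19 mm wide; open, the fingers measure 117 mm over their backs; the gripper's body (75 mm by 190 mm) begins 51 mm behind the grasp point.
Start: joints at [1.152, 0.469, -0.049, 1.532, 0.024, 1.141, -0.082], TCP at [256.55, -624.365, 222.573] pointing down, gripper open.
Joint ranges: [-2.59, 2.59], [-0.33, 1.99], [-1.39, 1.29], [0.1, 2.45], [-1.04, 4.18], [0.21, 1.99], [-2.66, 2.66]. Speed limits (rad/s): [2.57, 2.57, 3.14, 3.14, 3.14, 3.14, 3.14].

INTERFACE

Orientations are given as a 3x3 rotation matrix whose columns are the frame's x, y, z axes.
In Python, from workcell import arm gives the robot as it stands.
- The arm moves only by the tool step_arm, never from a script. Its argument "steps" is a list of rows, each a list of 3 entries, a list of its own where there are three numbers: the closure, from -1 (fully open) to 1 (shut), then the shift along the tool's x, y, z in cm, then the turn, a rotation vector about the tool's x, y, z in degrees. In form: [[jaw, [x, y, z], [wx, wy, wz]], ...]. A call has 1 to 12 rows; each row is the pose to reach, as a shift and turn from the pose commanded when the call began, along the tool's axes at that moment; what a row does not reach only later rows make up. A row lasts 1/8 s, in which the tool goes at most 62.5 mm and 10.7 degrees, less where a joint would pass 70% of its speed; a pose out of reach is approached as far as the arm can. A call with a gripper value outside its range is refused whole. The fingers move at their own pace and stop on an object; "grip_force" is the grip in N (left out, the last holds). Time passes only in rows, so rows that repeat a pose let the fingers close. It gives the time, the measured TCP pose, the force and the opening at its end, in the units of the state.
- arm.sense(): the state, without advancing time (a new reading comes with each control period).
- arm.camera(name): name is "side" or "top"; returns a dict with "pixels" (480x640x3 uint8, red, green, blue), "depth" (480x640 float32, mm along the optical axis (not along the pixel's ray), 0 where there is no reading), "mtx" (3x3 intrinsics, pixels), "rvec" (rotation vector, rad) and "tvec" (3), from world to camera coordinates, as OpenCV has them. Camera axes: x right, y down, z forward; pixel columns grow to the right and rows downward; lengths in mm; the calibration is good to about 2 mm. A picture is of the moment at which its call begins.
- arm.sign_off(): hands the job in, once; it reports no verdict.
The state is a dict: "t": time; "joint_positions": joint angles; "joint_vel": joint speeds; "joint_torque": joint torques, N m; "position": TCP position; "tool_rot": TCP orientation; "force": force on the tool from outside, world axes, zero at the start; "moment": the same for the moment, N m; "width": finger opening in mm.
Only numpy, scipy, OpenCV 4.12 (cv2) and the standard library are available. Lean on these libraries where they do the work, as an engineer would, in place of code of your own. Each camera call takes 0.05 s, during which the arm holds its last target. There are 200 camera calls.

## Working session

There is one attempt and no reset: what is moved stays moved. The work goes in short steps, Python scripts to look and compute and a tool call to move; the robot and the scene stay as the last step left them, time stands still between calls to the robot, and variables do not carry over. Pictures are saved under pics/ and viewed, about 12 in all and at most 16, crops included, and the job is handed in when it is done.

Besides the shell and the picture viewer there is one more tool, called after ">>>" in YAML: its name, and indented under it one key for each argument. step_arm: Moves the arm, as the interface text tells. Its arguments: {"type":"object","properties":{"steps":{"type":"array","items":{"type":"array"}},"grip_force":{"type":"number"}},"required":["steps"]}

```bash
mkdir -p pics; cat > h.py <<'E'
import numpy as np, cv2
from workcell import arm
def cam(n):
    c=arm.camera(n); R=cv2.Rodrigues(np.array(c["rvec"],float))[0]; t=np.array(c["tvec"],float).ravel()
    return c,np.array(c["mtx"]),R,t
def cloud(c,K,R,t):
    d=c["depth"]; v,u=np.mgrid[:480,:640]
    P=np.stack([(u-K[0,2])/K[0,0]*d,(v-K[1,2])/K[1,1]*d,d],-1)
    W=(P-t)@R; W[d<=0]=np.nan
    return W
def save(c,f): cv2.imwrite(f,cv2.cvtColor(c["pixels"],cv2.COLOR_RGB2BGR))
def ray(u,v,z,K,R,t):
    o=-R.T@t; d=R.T@np.linalg.inv(K)@np.array([u,v,1.]); return o+d*(z-o[2])/d[2]
E
python3 - <<'E'
from h import *
for n in("top","side"):
    c,K,R,t=cam(n); save(c,f"pics/{n}0.png"); print(n,K.tolist(),-R.T@t,R.tolist())
    W=cloud(c,K,R,t); np.savez(f"/tmp/{n}.npz",W=W,p=c["pixels"],K=K,R=R,t=t)
s=arm.sense(); print(s["t"],s["position"],s["tool_rot"],s["force"],s["width"])
E
```

```text
top [[547.4173566802219, 0.0, 319.401534953916], [0.0, 547.4173566802219, 235.5549808876594], [0.0, 0.0, 1.0]] [410.14770035 134.26863028 916.95353934] [[0.013556477501721509, -0.9988144131746532, 0.046754571459043076], [-0.9911450069328738, -0.0195999234487243, -0.13132942637824135], [0.1320901099620221, -0.04456019563890616, -0.9902356243919138]]
side [[439.9255082356635, 0.0, 320.3368976057482], [0.0, 439.9255082356635, 236.31612405527594], [0.0, 0.0, 1.0]] [ 377.3084331  -548.40792707  612.66931457] [[0.9815100121917505, -0.1910172844126999, 0.012267559779608347], [-0.10393831047385746, -0.5856938749256889, -0.8038404770166597], [0.16073245964393307, 0.7877024069597153, -0.5947184161321073]]
0.1 [ 256.32380766 -623.86131396  221.60377729] [[ 9.24979462e-01  3.80016424e-01 -7.16440399e-04]
 [ 3.80017095e-01 -9.24978084e-01  1.59742915e-03]
 [-5.56423549e-05 -1.74984875e-03 -9.99998467e-01]] [ 1.03496503 -0.27900175  0.82401923] 87.11805167165268
```

View pics/top0.png

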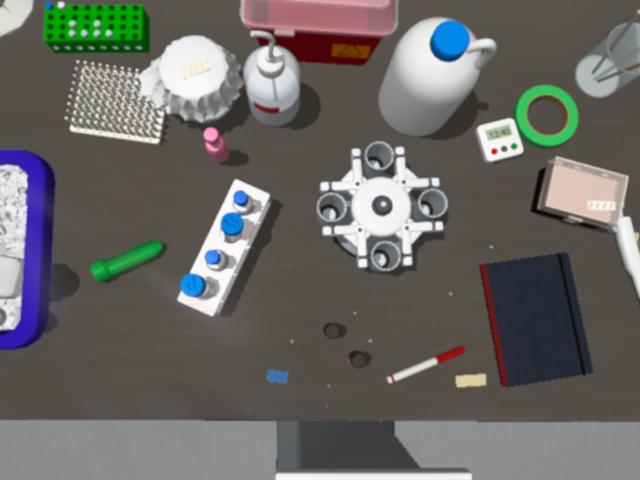

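View pics/side0.png

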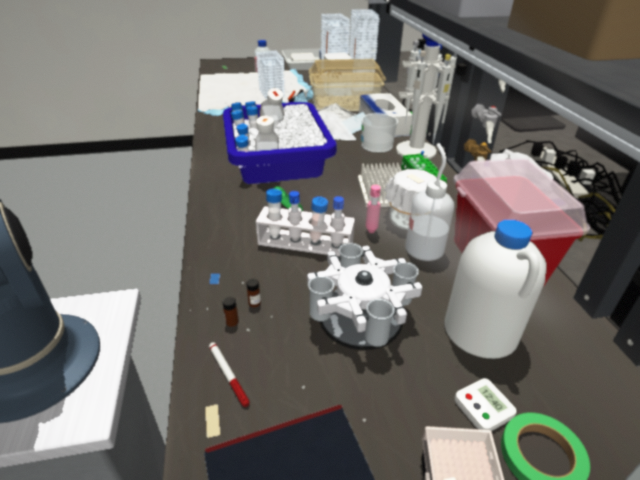

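The top view shows the rack with blue caps at (193,287) large, (213,258) small, (231,224) large and (242,200) small. The rotor hub is at (382,206), with buckets at (378,156), (432,204), (386,256) and (332,208). The pink and green lookalikes lie outside the rack.

```bash
cat > m.py <<'E'
from h import *
def caps(n,box):
    c,K,R,t=cam(n); W=cloud(c,K,R,t); p=c["pixels"]
    hsv=cv2.cvtColor(p,cv2.COLOR_RGB2HSV)
    m=((hsv[...,0]>98)&(hsv[...,0]<122)&(hsv[...,1]>120)).astype(np.uint8)
    k=np.zeros_like(m);x0,y0,x1,y1=box;k[y0:y1,x0:x1]=1;m*=k
    N,L,S,C=cv2.connectedComponentsWithStats(m)
    for i in range(1,N):
        if S[i,4]<40: continue
        w=W[L==i]; zt=np.nanpercentile(w[:,2],95)
        top=w[w[:,2]>zt-4]
        v,u=np.where(L==i); tp=W[...,2][v,u]>zt-4
        print(n,"px",C[i].round(1),S[i].tolist(),"ztop %.1f"%zt,"cloudtop",np.nanmean(top,0).round(1),"mid",((np.nanmin(top,0)+np.nanmax(top,0))/2).round(1),"ray",ray(u[tp].mean(),v[tp].mean(),zt,K,R,t).round(1), "n",tp.sum())
E
cat > rot.py <<'E'
from h import *
def rot():
    c,K,R,t=cam("top"); W=cloud(c,K,R,t); g=cv2.cvtColor(c["pixels"],cv2.COLOR_RGB2GRAY)
    sub=g[130:290,300:465]; cv2.imwrite("pics/rc.png",cv2.resize(c["pixels"][130:290,300:465,::-1],None,fx=4,fy=4,interpolation=cv2.INTER_CUBIC))
    Z=W[...,2]
    h0=ray(381.5,206,100,K,R,t)
    P=[]
    for u0,v0 in [(378,156),(432,204),(386,256),(332,208)]:
        v,u=np.mgrid[v0-26:v0+27,u0-26:u0+27]
        # deep points seen inside the bore: z<80; rim: 94..104
        q=W[v,u].reshape(-1,3); uv=np.c_[u.ravel(),v.ravel()]
        c0=ray(u0,v0,100,K,R,t)[:2]
        r=np.linalg.norm(q[:,:2]-c0,axis=1)
        k=(abs(q[:,2]-99)<5)&(r<26)&(r>14)
        A=np.c_[2*q[k,:2],np.ones(k.sum())]; s=np.linalg.lstsq(A,(q[k,:2]**2).sum(1),rcond=None)[0]
        print((u0,v0),"guess",c0.round(1),"fit",s[:2].round(1),"r %.1f"%np.sqrt(s[2]+s[:2]@s[:2]),k.sum(),"z",np.median(q[k,2]).round(1))
        P.append(c0)
    P=np.array(P); print("centre",P.mean(0),"radii",np.linalg.norm(P-P.mean(0),axis=1).round(1),"ang",np.degrees(np.arctan2(*(P-P.mean(0)).T[::-1])).round(1))
    hub=W[200:212,375:388].reshape(-1,3); print("hub",np.nanmedian(hub,0))
if __name__=="__main__": rot()
E
python3 - <<'E'
from m import *
import rot
caps("top",(175,180,275,315)); caps("side",(250,180,360,225)); rot.rot()
E
```

```text
top px [240.2 197.7] [234, 191, 14, 15, 160] ztop 131.9 cloudtop [569.5 215.5 129.9] mid [569.7 215.3 130.5] ray [569.1 215.3 131.9] n 124
top px [231.5 223.5] [221, 213, 22, 22, 404] ztop 124.5 cloudtop [531.1 228.5 122.4] mid [532.1 227.2 123.6] ray [530.8 228.3 124.5] n 293
top px [212.  256.8] [205, 250, 15, 14, 163] ztop 131.8 cloudtop [481.8 252.9 129.8] mid [481.9 253.1 130.3] ray [481.6 252.6 131.8] n 140
top px [192.1 284.6] [180, 274, 25, 22, 443] ztop 124.2 cloudtop [441.2 279.6 122.2] mid [441.8 280.3 123.2] ray [441.1 279.2 124.2] n 333
side px [272.9 195.2] [266, 188, 15, 15, 193] ztop 123.1 cloudtop [440.  275.9 121.5] mid [440.1 277.6 121.7] ray [439.8 273.2 123.1] n 86
side px [293.8 196.8] [289, 191, 10, 13, 116] ztop 130.8 cloudtop [481.8 250.2 129.3] mid [481.9 252.2 129.1] ray [481.5 247.8 130.8] n 47
side px [319.2 203.9] [312, 196, 16, 17, 221] ztop 123.3 cloudtop [531.4 225.3 121.6] mid [531.8 224.7 122.3] ray [530.9 222.6 123.3] n 107
side px [338.2 202.2] [334, 196, 10, 13, 111] ztop 130.3 cloudtop [570.1 212.7 129.1] mid [570.3 213.9 128.9] ray [569.6 210.8 130.3] n 49
(378, 156) guess [644.9   8.6] fit [646.2   7.2] r 20.4 191 z 98.8
(432, 204) guess [571.4 -74.7] fit [573.3 -75.5] r 20.5 190 z 98.6
(386, 256) guess [490.   -3.5] fit [490.9  -2.7] r 20.4 198 z 98.7
(332, 208) guess [561.7  78.9] fit [563.5  80. ] r 20.4 187 z 98.8
centre [566.98692323   2.34347827] radii [78.1 77.2 77.2 76.8] ang [   4.6  -86.8 -175.7   93.9]
hub [566.05071863   5.05223415 106.3492421 ]
```

View pics/rc.png

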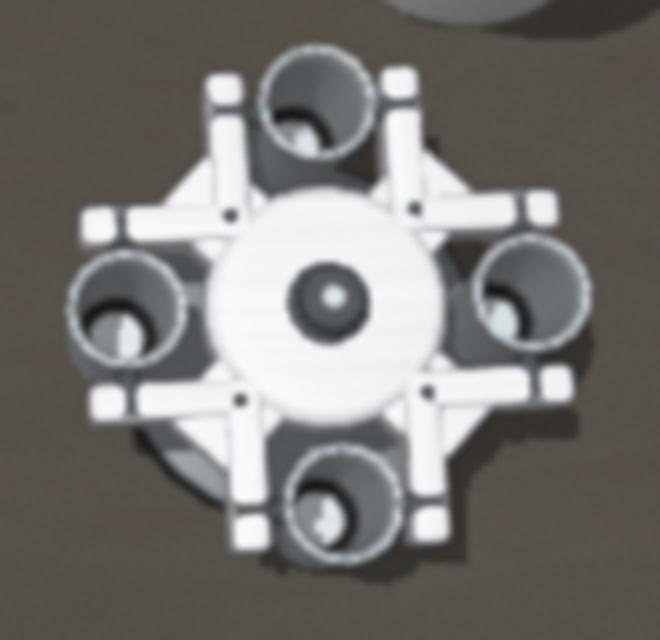

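```bash
cat > go.py <<'E'
import sys; from h import *
def go(wps,yaw=None):
    s=arm.sense(); R=np.array(s["tool_rot"]); p=np.array(s["position"])
    print("t %.2f pos %s F %s w %.1f yaw_y %.1f"%(s["t"],p.round(1),np.array(s["force"]).round(1),s["width"],np.degrees(np.arctan2(R[1,1],R[0,1]))),"j",np.round(s["joint_positions"],2))
    for w in wps: print(w,"-> cm",((R.T@(np.array(w,float)-p))/10).round(2))
    if yaw is not None:
        a=np.radians(yaw); Y=np.array([np.cos(a),np.sin(a),0]);Z=np.array([0,0,-1.]);X=np.cross(Y,Z)
        print("turn",np.degrees(cv2.Rodrigues(R.T@np.c_[X,Y,Z])[0].ravel()).round(1))
if __name__=="__main__":
    a=sys.argv[1:]; yaw=None
    if a and a[0].startswith("y"): yaw=float(a[0][1:]); a=a[1:]
    go([tuple(map(float,x.split(","))) for x in a],yaw)
E
python3 - <<'E'
import numpy as np
W=np.concatenate([np.load(f"/tmp/{n}.npz")["W"].reshape(-1,3) for n in("top","side")]); W=W[~np.isnan(W).any(1)]
xs=range(400,860,40); ys=range(400,-320,-40)
print("      ",*["%4d"%y for y in ys])
for x in xs: print(x,"  ",*["%4.0f"%(np.percentile(q,98) if len(q:=W[(abs(W[:,0]-x-20)<20)&(abs(W[:,1]-y-20)<20)][:,2])>3 else -1) for y in ys])
E
python3 go.py y63.3 560,-280,300 575,100,300 570,214.7,200
```

```text
400  360  320  280  240  200  160  120   80   40    0  -40  -80 -120 -160 -200 -240 -280
400       3    3    3  123  123    3    3    3    3    3    3    3    3    3    3   17   18   18
440      33   23    3  123  130   69    3    3    3    3   98   99   76    3    3   18   18   18
480      31   31   22   66  131  121    3    3    3   90  100  100   93    3    3   16   17   18
520       3    3    3    3  124  124   67    3  100  100  104  100   98   97    3    3    3    3
560       3    3    3    3   67  131   69    3  100  100  109  108  100  100    3    3    3   73
600       3    3    3    3    3   67    4    3   94   95  100   99   95   94    3    3    3   73
640       3    3    3    3  123    3    3    3    3   94  100  100    3    3    3   18   20   16
680      51   51   75  100   82    3    3    3    3    3    3  144  178  174    3   20   22   21
720     464  468  468  467  465  469  466  467  469  469  469  469  469  469  469  469  468   21
760     433  471  476  481  487  494  468  468  468  469  469  469  469  469  469  469  426   21
800      13   68  117  118  118  494  468  491  508  514  521  529  534  468  468    2    3    3
840      48   46    2    3    3  493  468  200  200  200  200  188  531  468    2    2    3    3
t 0.25 pos [ 256.4 -624.1  222. ] F [0.5 0.3 0.1] w 86.8 yaw_y -67.7 j [ 1.15  0.47 -0.05  1.53  0.02  1.14 -0.08]
(560.0, -280.0, 300.0) -> cm [ 41.16 -20.3   -7.78]
(575.0, 100.0, 300.0) -> cm [ 56.98 -54.88  -7.75]
(570.0, 214.7, 200.0) -> cm [ 60.88 -65.67   2.26]
turn [-0.00e+00 -1.00e-01 -1.31e+02]
```

>>> step_arm:
  steps:
    - [-1,[41,-20,-7.8],[0,0,-60]]
    - [-1,[41,-20,-7.8],[0,0,-60]]
    - [-1,[41,-20,-7.8],[0,0,-60]]
    - [-1,[41,-20,-7.8],[0,0,-60]]
    - [-1,[41,-20,-7.8],[0,0,-60]]
    - [-1,[41,-20,-7.8],[0,0,-60]]
    - [-1,[57,-55,-7.8],[0,0,-131]]
    - [-1,[57,-55,-7.8],[0,0,-131]]
    - [-1,[57,-55,-7.8],[0,0,-131]]
    - [-1,[57,-55,-7.8],[0,0,-131]]
    - [-1,[57,-55,-7.8],[0,0,-131]]
    - [-1,[57,-55,-7.8],[0,0,-131]]
  grip_force: 15

```text
t: 1.75
position: [562.0, 23.5, 298.2]
tool_rot: [[-0.84, 0.543, 0.001], [0.543, 0.84, -0.001], [-0.001, -0.0, -1.0]]
force: [1.6, -0.9, -0.1]
width: 87.2
```

```bash
python3 go.py y63.3 575,100,260 570,214.7,180
```

```text
t 1.75 pos [562.   23.5 298.2] F [ 1.6 -0.9 -0.1] w 87.2 yaw_y 57.1 j [ 0.47  0.31 -0.74  1.67  0.22  1.24  0.68]
(575.0, 100.0, 260.0) -> cm [3.07 7.13 3.82]
(570.0, 214.7, 180.0) -> cm [ 9.72 16.49 11.81]
turn [-0.   0.1 -6.2]
```

>>> step_arm:
  steps:
    - [-1,[9.7,16.5,9],[0,0,-6]]
    - [-1,[9.7,16.5,9],[0,0,-6]]
    - [-1,[9.7,16.5,11],[0,0,-6]]
    - [-1,[9.7,16.5,11],[0,0,-6]]
    - [-1,[9.7,16.5,11],[0,0,-6]]

```text
t: 2.38
position: [569.4, 215.2, 186.2]
tool_rot: [[-0.892, 0.453, -0.004], [0.453, 0.892, 0.0], [0.003, -0.002, -1.0]]
force: [0.7, -0.2, -0.2]
width: 87.1
```

```bash
python3 go.py y63.3 570,214.7,100
```

```text
t 2.38 pos [569.4 215.2 186.2] F [ 0.7 -0.2 -0.2] w 87.1 yaw_y 63.1 j [ 0.11  0.5  -0.75  1.7   0.38  1.09  0.34]
(570.0, 214.7, 100.0) -> cm [-0.11 -0.01  8.62]
turn [-0.1 -0.2 -0.2]
```

>>> step_arm:
  steps:
    - [-1,[0,0,4.5],[0,0,0]]
    - [-1,[0,0,8],[0,0,0]]
    - [-1,[0,0,8.6],[0,0,0]]
    - [0.3,[0,0,8.6],[0,0,0]]
    - [1,[0,0,8.6],[0,0,0]]
    - [1,[0,0,8.6],[0,0,0]]
    - [1,[0,0,8.6],[0,0,0]]
    - [1,[0,0,8.6],[0,0,0]]
    - [1,[0,0,8.6],[0,0,0]]
  grip_force: 15

```text
t: 3.5
position: [571.2, 213.0, 102.0]
tool_rot: [[-0.889, 0.457, 0.0], [0.457, 0.889, -0.0], [-0.0, -0.0, -1.0]]
force: [0.6, -0.0, 0.0]
width: 35.2
```

```bash
python3 go.py y63.3 570,214.7,260 563.5,80,260
```

```text
t 3.50 pos [571.2 213.  102. ] F [ 0.6 -0.   0. ] w 35.2 yaw_y 62.8 j [ 0.08  0.59 -0.7   1.78  0.46  0.94  0.28]
(570.0, 214.7, 260.0) -> cm [  0.18   0.1  -15.8 ]
(563.5, 80.0, 260.0) -> cm [ -5.4  -12.18 -15.8 ]
turn [-0.   0.  -0.5]
```

>>> step_arm:
  steps:
    - [1,[0,0,0],[0,0,0]]
    - [1,[0,0,0],[0,0,0]]
    - [1,[0,0,0],[0,0,0]]
    - [1,[0,0,0],[0,0,0]]
    - [1,[0,0,-1.5],[0,0,0]]
    - [1,[0,0,-5],[0,0,0]]
  grip_force: 20

```text
t: 4.25
position: [570.4, 212.5, 151.9]
tool_rot: [[-0.889, 0.457, -0.003], [0.457, 0.889, -0.001], [0.002, -0.002, -1.0]]
force: [-0.5, 0.5, -0.6]
width: 19.9
```

```bash
python3 go.py y63.3 570,214.7,260 563.5,80,260; python3 - <<'E'
from h import *
c,K,R,t=cam("side"); cv2.imwrite("pics/g1.png",cv2.resize(c["pixels"][100:300,200:440,::-1],None,fx=3,fy=3))
E
```

```text
t 4.25 pos [570.4 212.5 151.9] F [-0.5  0.5 -0.6] w 19.9 yaw_y 62.8 j [ 0.1   0.54 -0.73  1.74  0.41  1.03  0.32]
(570.0, 214.7, 260.0) -> cm [  0.16   0.16 -10.81]
(563.5, 80.0, 260.0) -> cm [ -5.42 -12.12 -10.8 ]
turn [-0.1 -0.1 -0.5]
```

View pics/g1.png

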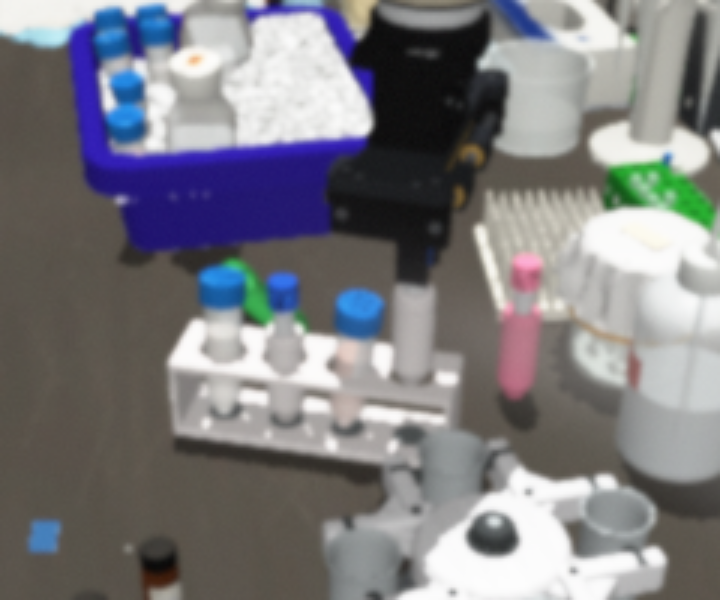

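The sleeved tube hangs upright in the gripper at (410,330), just clear of the rack. Next I carry it over the bucket on the rack side.

>>> step_arm:
  steps:
    - [1,[0,0,-4],[0,0,0]]
    - [1,[0,0,-8],[0,0,0]]
    - [1,[-0.8,-2,-10.5],[0,0,0]]
    - [1,[-2.2,-5,-10.5],[0,0,0]]
    - [1,[-3.6,-8,-10.5],[0,0,0]]
    - [1,[-4.8,-11,-10.5],[0,0,0]]
    - [1,[-5.4,-12.1,-10.5],[0,0,0]]
    - [1,[-5.4,-12.1,-10.5],[0,0,0]]
    - [1,[-5.4,-12.1,-10.5],[0,0,0]]

```text
t: 5.42
position: [563.8, 82.5, 257.3]
tool_rot: [[-0.89, 0.455, 0.001], [0.455, 0.89, 0.001], [0.0, 0.001, -1.0]]
force: [0.9, 0.2, 0.4]
width: 20.3
```

```bash
cat > chk.py <<'E'
import sys; from h import *
# held tube check: cloud below gripper; sleeve/body axis in both views; args x,y guess, zlo,zhi
x,y,zl,zh=map(float,sys.argv[1:5])
for n in("top","side"):
    c,K,R,t=cam(n); W=cloud(c,K,R,t).reshape(-1,3)
    k=(np.hypot(W[:,0]-x,W[:,1]-y)<28)&(W[:,2]>zl)&(W[:,2]<zh); q=W[k]
    o=-R.T@t
    for a in np.arange(zl,zh,20):
        b=q[(q[:,2]>=a)&(q[:,2]<a+20)]
        if len(b)<8: continue
        d=b[:,:2].mean(0)-o[:2]; d/=np.linalg.norm(d); e=np.array([-d[1],d[0]])
        s=b[:,:2]@e; mid=(s.min()+s.max())/2; near=(b[:,:2]@d).min()+15
        print(n,a,len(b),"width %.1f"%(np.ptp(s)),"centre(r=15)",(mid*e+near*d).round(1))
    save(c,f"/tmp/{n}_l.png")
E
python3 go.py y63.3 563.5,80,123; python3 chk.py 563.5 80 160 250
```

```text
t 5.42 pos [563.8  82.5 257.3] F [0.9 0.2 0.4] w 20.3 yaw_y 62.9 j [ 0.38  0.37 -0.78  1.71  0.27  1.18  0.63]
(563.5, 80.0, 123.0) -> cm [-0.09 -0.26 13.43]
turn [ 0.1 -0.  -0.4]
top 180.0 56 width 27.9 centre(r=15) [563.2  85.3]
top 200.0 61 width 26.8 centre(r=15) [563.1  85.5]
top 220.0 68 width 25.4 centre(r=15) [562.8  85.3]
top 240.0 52 width 19.5 centre(r=15) [563.1  85.8]
side 160.0 43 width 23.1 centre(r=15) [562.7  83.3]
side 180.0 163 width 29.0 centre(r=15) [562.3  82. ]
side 200.0 167 width 29.5 centre(r=15) [561.7  81.9]
side 220.0 178 width 29.3 centre(r=15) [561.9  80.9]
side 240.0 103 width 27.1 centre(r=15) [561.6  83.2]
```

>>> step_arm:
  steps:
    - [1,[0,-0.3,2],[0,0,0]]
    - [1,[0,-0.3,4],[0,0,0]]
    - [1,[0,-0.3,5.5],[0,0,0]]
    - [1,[0,-0.3,7],[0,0,0]]
    - [1,[0,-0.3,8.5],[0,0,0]]
    - [1,[0,-0.3,10],[0,0,0]]
    - [1,[0,-0.3,11.2],[0,0,0]]
    - [1,[0,-0.3,12.2],[0,0,0]]
    - [1,[0,-0.3,12.6],[0,0,0]]
    - [1,[0,-0.3,12.6],[0,0,0]]

```text
t: 6.78
position: [562.6, 78.0, 130.9]
tool_rot: [[-0.889, 0.457, -0.0], [0.457, 0.889, -0.0], [0.0, -0.0, -1.0]]
force: [-0.8, -0.8, -0.5]
width: 20.2
```

```bash
python3 go.py y63.3 563.5,80,123; python3 - <<'E'
from h import *
I=[]
for n,(y,x) in (("side",(200,280)),("top",(100,250))):
    c,K,R,t=cam(n); I.append(cv2.resize(c["pixels"][y:y+180,x:x+200,::-1],(400,360)))
cv2.imwrite("pics/p1.png",np.hstack(I))
E
```

```text
t 6.78 pos [562.6  78.  130.9] F [-0.8 -0.8 -0.5] w 20.2 yaw_y 62.8 j [ 0.33  0.49 -0.71  1.86  0.39  0.94  0.53]
(563.5, 80.0, 123.0) -> cm [0.01 0.22 0.79]
turn [-0.  -0.  -0.5]
```

View pics/p1.png

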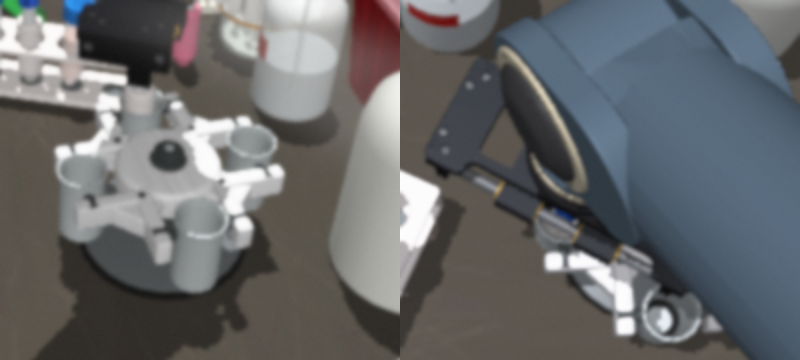

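The side view shows the tube inside the far-left bucket at (140,100), with no contact force. I'll lower it the rest of the way.

>>> step_arm:
  steps:
    - [1,[0,0,0.3],[0,0,0]]
    - [1,[0,0,0.6],[0,0,0]]
    - [1,[0,0,0.8],[0,0,0]]
    - [1,[0,0,0.8],[0,0,0]]

```text
t: 7.38
position: [563.3, 78.4, 123.7]
tool_rot: [[-0.889, 0.457, 0.002], [0.457, 0.889, 0.0], [-0.001, 0.001, -1.0]]
force: [-0.7, -0.1, 3.8]
width: 20.1
```

>>> step_arm:
  steps:
    - [1,[0,0,0.1],[0,0,0]]
    - [-0.3,[0,0,0],[0,0,0]]
    - [-0.3,[0,0,0],[0,0,0]]
    - [-0.3,[0,0,0],[0,0,0]]
    - [-0.3,[0,0,0],[0,0,0]]
    - [-0.3,[0,0,-3],[0,0,0]]
    - [-0.3,[0,0,-7],[0,0,0]]
    - [-0.3,[0,0,-10],[0,0,0]]

```text
t: 8.38
position: [562.7, 78.2, 224.4]
tool_rot: [[-0.889, 0.457, 0.001], [0.457, 0.889, 0.0], [-0.001, 0.001, -1.0]]
force: [-0.0, -0.3, -0.3]
width: 56.7
```

```bash
python3 go.py y63.3 482,252.5,200  482,252.5,100
```

```text
t 8.38 pos [562.7  78.2 224.4] F [-0.  -0.3 -0.3] w 56.7 yaw_y 62.8 j [ 0.38  0.39 -0.77  1.76  0.3   1.11  0.61]
(482.0, 252.5, 200.0) -> cm [15.15 11.81  2.44]
(482.0, 252.5, 100.0) -> cm [15.15 11.8  12.44]
turn [ 0.   0.  -0.5]
```

>>> step_arm:
  steps:
    - [-0.3,[5,4,2],[0,0,0]]
    - [-0.3,[10,8,2.4],[0,0,0]]
    - [-0.3,[15.2,11.8,2.4],[0,0,0]]
    - [-0.3,[15.2,11.8,2.4],[0,0,0]]
    - [-0.3,[15.2,11.8,6],[0,0,0]]
    - [-0.3,[15.2,11.8,6],[0,0,0]]
    - [-0.3,[15.2,11.8,6],[0,0,0]]

```text
t: 9.25
position: [482.0, 252.1, 163.6]
tool_rot: [[-0.889, 0.458, 0.001], [0.458, 0.889, 0.0], [-0.0, 0.001, -1.0]]
force: [-0.2, -0.1, -0.1]
width: 56.6
```

```bash
python3 go.py y63.3 482,252.5,100; python3 rot.py|tail -6
```

```text
t 9.25 pos [482.  252.1 163.6] F [-0.2 -0.1 -0.1] w 56.6 yaw_y 62.7 j [ 0.06  0.43 -0.79  1.88  0.36  0.98  0.2 ]
(482.0, 252.5, 100.0) -> cm [0.02 0.03 6.36]
turn [ 0.   0.  -0.6]
(378, 156) guess [644.9   8.6] fit [646.1   7.2] r 20.6 179 z 98.8
(432, 204) guess [571.4 -74.7] fit [573.3 -75.6] r 20.5 189 z 98.6
(386, 256) guess [490.   -3.5] fit [490.8  -2.8] r 20.4 195 z 98.9
(332, 208) guess [561.7  78.9] fit [564.2  79.3] r 20.0 184 z 99.2
centre [566.98692323   2.34347827] radii [78.1 77.2 77.2 76.8] ang [   4.6  -86.8 -175.7   93.9]
hub [565.64327083   5.09334895 106.61217562]
```

Rotor unmoved. I'll grip the second small tube.

>>> step_arm:
  steps:
    - [-0.3,[0,0,3.5],[0,0,0]]
    - [-0.3,[0,0,6],[0,0,0]]
    - [-0.3,[0,0,6.3],[0,0,0]]
    - [1,[0,0,6.3],[0,0,0]]
    - [1,[0,0,6.3],[0,0,0]]
    - [1,[0,0,6.3],[0,0,0]]
    - [1,[0,0,6.3],[0,0,0]]
    - [1,[0,0,6.3],[0,0,0]]
    - [1,[0,0,6.3],[0,0,0]]
    - [1,[0,0,6.3],[0,0,0]]
    - [1,[0,0,4.8],[0,0,0]]
    - [1,[0,0,1.5],[0,0,0]]
  grip_force: 20

```text
t: 10.8
position: [480.4, 251.8, 147.8]
tool_rot: [[-0.89, 0.457, -0.003], [0.457, 0.89, -0.001], [0.002, -0.002, -1.0]]
force: [0.8, 0.1, 0.0]
width: 20.0
```

```bash
python3 go.py y63.3 482,252.5,265 560,100,265 540,-50,265 573.3,-75.5,265; python3 chk.py 482 252.5 60 150
```

```text
t 10.80 pos [480.4 251.8 147.8] F [0.8 0.1 0. ] w 20.0 yaw_y 62.8 j [ 0.05  0.45 -0.78  1.89  0.38  0.96  0.19]
(482.0, 252.5, 265.0) -> cm [ -0.09   0.1  -11.72]
(560.0, 100.0, 265.0) -> cm [-14.    -9.9  -11.73]
(540.0, -50.0, 265.0) -> cm [-19.07 -24.15 -11.7 ]
(573.3, -75.5, 265.0) -> cm [-23.2  -24.9  -11.71]
turn [-0.1 -0.1 -0.5]
side 60.0 197 width 55.4 centre(r=15) [480.3 240.1]
side 80.0 97 width 28.1 centre(r=15) [482.4 251.9]
side 100.0 111 width 28.2 centre(r=15) [482.5 251.4]
side 120.0 132 width 29.7 centre(r=15) [482.  250.4]
side 140.0 34 width 25.2 centre(r=15) [482.6 253.8]
```

>>> step_arm:
  steps:
    - [1,[0,0,-4],[0,0,0]]
    - [1,[0,0,-9],[0,0,0]]
    - [1,[-1.5,-2,-11.7],[0,0,0]]
    - [1,[-5,-5.5,-11.7],[0,0,0]]
    - [1,[-9,-9.5,-11.7],[0,0,0]]
    - [1,[-13,-13.5,-11.7],[0,0,0]]
    - [1,[-17,-18,-11.7],[0,0,0]]
    - [1,[-20.5,-22,-11.7],[0,0,0]]
    - [1,[-22.5,-24.2,-11.7],[0,0,0]]
    - [1,[-23.2,-24.9,-11.7],[0,0,0]]
    - [1,[-23.2,-24.9,-11.7],[0,0,0]]
    - [1,[-23.2,-24.9,-11.7],[0,0,0]]

```text
t: 12.4
position: [573.5, -72.8, 265.1]
tool_rot: [[-0.891, 0.454, 0.0], [0.454, 0.891, 0.001], [0.0, 0.001, -1.0]]
force: [0.0, -0.7, -0.7]
width: 20.1
```

```bash
python3 go.py y63.3 573.3,-75.5,123; python3 chk.py 573 -75 160 250
```

```text
t 12.40 pos [573.5 -72.8 265.1] F [ 0.  -0.7 -0.7] w 20.1 yaw_y 63.0 j [ 0.61  0.36 -0.72  1.69  0.25  1.19  0.92]
(573.3, -75.5, 123.0) -> cm [-0.11 -0.26 14.21]
turn [ 0.  -0.  -0.3]
top 180.0 52 width 29.0 centre(r=15) [574.  -71.7]
top 200.0 114 width 29.3 centre(r=15) [573.9 -71.6]
top 220.0 117 width 29.0 centre(r=15) [573.6 -72.2]
top 240.0 67 width 25.6 centre(r=15) [571.7 -73.4]
side 160.0 14 width 17.7 centre(r=15) [577.3 -67.7]
side 180.0 146 width 29.0 centre(r=15) [573.8 -74.4]
side 200.0 214 width 29.7 centre(r=15) [573.3 -74.6]
side 220.0 231 width 29.6 centre(r=15) [573.1 -74.9]
side 240.0 121 width 30.8 centre(r=15) [573.  -74.9]
```

>>> step_arm:
  steps:
    - [1,[-0.1,-0.25,2],[0,0,0]]
    - [1,[-0.1,-0.25,4],[0,0,0]]
    - [1,[-0.1,-0.25,5.5],[0,0,0]]
    - [1,[-0.1,-0.25,7],[0,0,0]]
    - [1,[-0.1,-0.25,8.5],[0,0,0]]
    - [1,[-0.1,-0.25,10],[0,0,0]]
    - [1,[-0.1,-0.25,11.5],[0,0,0]]
    - [1,[-0.1,-0.25,12.7],[0,0,0]]
    - [1,[-0.1,-0.25,13.3],[0,0,0]]
    - [1,[-0.1,-0.25,13.7],[0,0,0]]
    - [1,[-0.1,-0.25,13.9],[0,0,0]]

```text
t: 13.88
position: [573.7, -77.8, 126.0]
tool_rot: [[-0.889, 0.457, 0.001], [0.457, 0.889, -0.0], [-0.001, 0.0, -1.0]]
force: [0.1, 1.0, -0.9]
width: 20.2
```

>>> step_arm:
  steps:
    - [1,[0,0,0.15],[0,0,0]]
    - [1,[0,0,0.3],[0,0,0]]
    - [1,[0,0,0.3],[0,0,0]]

```text
t: 14.25
position: [573.6, -77.8, 123.0]
tool_rot: [[-0.889, 0.457, 0.0], [0.457, 0.889, -0.0], [-0.0, -0.0, -1.0]]
force: [-0.4, 0.2, -0.7]
width: 20.2
```

>>> step_arm:
  steps:
    - [1,[0,0,0.1],[0,0,0]]
    - [1,[0,0,0.2],[0,0,0]]
    - [1,[0,0,0.2],[0,0,0]]

```text
t: 14.62
position: [574.6, -77.6, 122.1]
tool_rot: [[-0.889, 0.457, 0.002], [0.457, 0.889, -0.0], [-0.002, 0.001, -1.0]]
force: [-1.1, 0.3, 5.6]
width: 20.6
```

Contact at the expected depth, so I release, lift and fetch the first large tube.

>>> step_arm:
  steps:
    - [-0.3,[0,0,0],[0,0,0]]
    - [-0.3,[0,0,0],[0,0,0]]
    - [-0.3,[0,0,0],[0,0,0]]
    - [-0.3,[0,0,0],[0,0,0]]
    - [-0.3,[0,0,-3],[0,0,0]]
    - [-0.3,[0,0,-8],[0,0,0]]
    - [-0.4,[0,0,-13],[0,0,0]]

```text
t: 15.5
position: [573.2, -77.7, 252.1]
tool_rot: [[-0.889, 0.457, -0.001], [0.457, 0.889, 0.0], [0.001, -0.0, -1.0]]
force: [-0.0, -0.4, 0.7]
width: 59.0
```

```bash
python3 go.py y63.3 531.7,226.8,240 531.7,226.8,160
```

```text
t 15.50 pos [573.2 -77.7 252.1] F [-0.  -0.4  0.7] w 59.0 yaw_y 62.8 j [ 0.61  0.37 -0.72  1.7   0.26  1.17  0.92]
(531.7, 226.8, 240.0) -> cm [17.61 25.19  1.22]
(531.7, 226.8, 160.0) -> cm [17.6  25.19  9.22]
turn [-0.  -0.  -0.5]
```

>>> step_arm:
  steps:
    - [-0.5,[4.4,6.3,0.5],[0,0,0]]
    - [-0.5,[8.8,12.6,1.2],[0,0,0]]
    - [-0.5,[13.2,18.9,1.2],[0,0,0]]
    - [-0.5,[17.6,25.2,1.2],[0,0,0]]
    - [-0.5,[17.6,25.2,1.2],[0,0,0]]
    - [-0.5,[17.6,25.2,6],[0,0,0]]
    - [-0.5,[17.6,25.2,9],[0,0,0]]
    - [-0.5,[17.6,25.2,9],[0,0,0]]
    - [-0.5,[17.6,25.2,9],[0,0,0]]

```text
t: 16.62
position: [533.0, 227.3, 162.2]
tool_rot: [[-0.889, 0.457, 0.002], [0.457, 0.889, 0.001], [-0.001, 0.002, -1.0]]
force: [1.2, -0.1, 0.3]
width: 65.2
```

```bash
python3 go.py y63.3 531.7,226.8,94; python3 - <<'E'
from h import *
I=[]
c,K,R,t=cam("side"); cv2.imwrite("pics/p2.png",cv2.resize(c["pixels"][130:330,220:460,::-1],None,fx=3,fy=3))
E
python3 rot.py|tail -6
```

```text
t 16.62 pos [533.  227.3 162.2] F [ 1.2 -0.1  0.3] w 65.2 yaw_y 62.8 j [ 0.09  0.48 -0.75  1.8   0.38  1.01  0.28]
(531.7, 226.8, 94.0) -> cm [ 0.09 -0.11  6.82]
turn [ 0.1  0.1 -0.5]
(378, 156) guess [644.9   8.6] fit [646.1   7.2] r 20.5 186 z 98.9
(432, 204) guess [571.4 -74.7] fit [573.5 -75.8] r 20.3 140 z 98.9
(386, 256) guess [490.   -3.5] fit [492.1  -3.7] r 19.1 84 z 98.4
(332, 208) guess [561.7  78.9] fit [564.9  79. ] r 19.7 89 z 98.9
centre [566.98692323   2.34347827] radii [78.1 77.2 77.2 76.8] ang [   4.6  -86.8 -175.7   93.9]
hub [565.92724979   5.2282253  106.55595878]
```

View pics/p2.png

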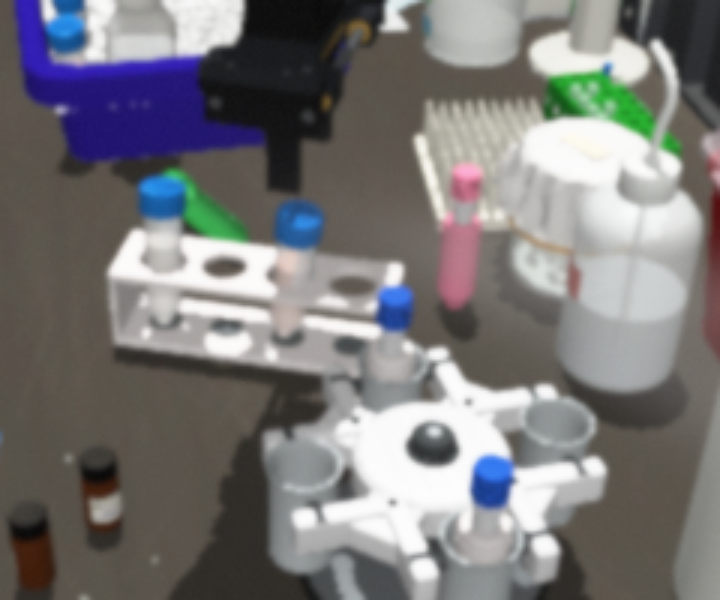

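Both small tubes stand in opposite buckets, with caps at (395,305) and (492,480). One large tube leans slightly in its hole, cap at (300,225).

>>> step_arm:
  steps:
    - [-0.5,[0.1,-0.1,3.5],[0,0,0]]
    - [-0.5,[0.1,-0.1,6.5],[0,0,0]]
    - [-0.5,[0.1,-0.1,6.8],[0,0,0]]
    - [1,[0.1,-0.1,6.8],[0,0,0]]
    - [1,[0.1,-0.1,6.8],[0,0,0]]
    - [1,[0.1,-0.1,6.8],[0,0,0]]
    - [1,[0.1,-0.1,6.8],[0,0,0]]
    - [1,[0.1,-0.1,6.8],[0,0,0]]
    - [1,[0.1,-0.1,6.8],[0,0,0]]
    - [1,[0.1,-0.1,6.8],[0,0,0]]
  grip_force: 25

```text
t: 17.98
position: [531.3, 226.9, 93.4]
tool_rot: [[-0.889, 0.457, 0.001], [0.457, 0.889, 0.001], [-0.001, 0.001, -1.0]]
force: [1.0, 1.6, 3.6]
width: 32.9
```

>>> step_arm:
  steps:
    - [1,[0,0,-1.5],[0,0,0]]
    - [1,[0,0,-4.5],[0,0,0]]
    - [1,[0,0,-8.5],[0,0,0]]
    - [1,[0,0,-12.5],[0,0,0]]
    - [1,[0,0,-16],[0,0,0]]
    - [1,[0,0,-17],[0,0,0]]
    - [1,[0,0,-17],[0,0,0]]

```text
t: 18.85
position: [530.6, 225.9, 262.8]
tool_rot: [[-0.889, 0.457, -0.0], [0.457, 0.889, -0.001], [-0.0, -0.001, -1.0]]
force: [0.2, -0.3, -0.9]
width: 32.7
```

```bash
python3 go.py y90 646.1,7.2,260; python3 chk.py 531.7 226.8 150 270;python3 - <<'E'
import cv2,numpy as np
a=cv2.imread("/tmp/side_l.png")[80:260,240:440];b=cv2.imread("/tmp/top_l.png")[100:280,150:350]
cv2.imwrite("pics/p3.png",cv2.resize(np.hstack([a,b]),(800,360)))
E
```

```text
t 18.85 pos [530.6 225.9 262.8] F [ 0.2 -0.3 -0.9] w 32.7 yaw_y 62.8 j [ 0.14  0.38 -0.8   1.69  0.29  1.2   0.36]
(646.1, 7.2, 260.0) -> cm [-20.27 -14.17   0.3 ]
turn [ -0.    0.  -27.2]
side 170.0 32 width 20.1 centre(r=15) [522.2 236.2]
side 190.0 120 width 28.1 centre(r=15) [523.3 231.2]
side 210.0 125 width 27.7 centre(r=15) [524.7 228.3]
side 230.0 135 width 29.0 centre(r=15) [526.9 225.8]
side 250.0 76 width 32.7 centre(r=15) [528.7 214.7]
```

View pics/p3.png

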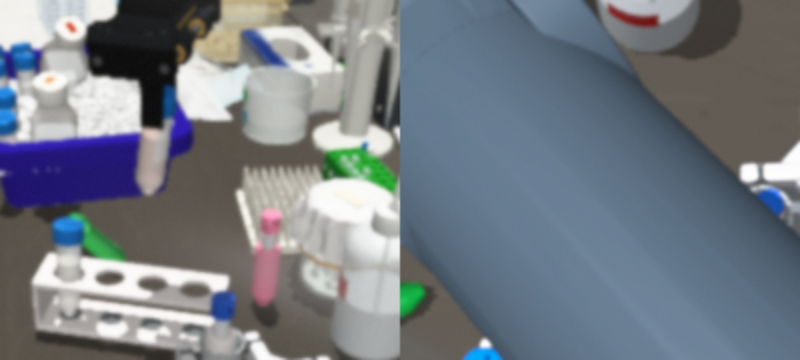

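Held, but leaning about 6° along the row (side view foot at (150,190), cap at (160,100)). I'll straighten it with a small turn about the jaw axis while moving toward the near bucket.

>>> step_arm:
  steps:
    - [1,[-1,-2,0],[0,-2,0]]
    - [1,[-3,-6,0],[0,-4,0]]
    - [1,[-4.5,-10,0],[0,-5.8,0]]
    - [1,[-5.5,-14,0],[0,-5.8,0]]
    - [1,[-6.3,-18,0],[0,-5.8,0]]
    - [1,[-6.8,-21,0],[0,-5.8,0]]
    - [1,[-6.9,-22,0],[0,-5.8,0]]
    - [1,[-6.9,-22,0],[0,-5.8,0]]
    - [1,[-6.9,-22,0],[0,-5.8,0]]

```text
t: 20.08
position: [491.8, 0.6, 262.9]
tool_rot: [[-0.886, 0.455, 0.09], [0.453, 0.89, -0.045], [-0.101, 0.001, -0.995]]
force: [0.5, 0.1, -1.4]
width: 32.7
```

```bash
python3 go.py y63.3 490.9,-2.7,260; python3 chk.py 490.9 -2.7 155 255; python3 - <<'E'
import cv2,numpy as np
a=cv2.imread("/tmp/side_l.png")[110:290,250:450];b=cv2.imread("/tmp/top_l.png")[150:330,300:500]
cv2.imwrite("pics/p4.png",cv2.resize(np.hstack([a,b]),(800,360)))
E
```

```text
t 20.07 pos [491.8   0.6 262.9] F [ 0.5  0.1 -1.4] w 32.7 yaw_y 62.9 j [ 0.56  0.15 -0.75  1.93  0.19  1.03  0.83]
(490.9, -2.7, 260.0) -> cm [-0.03 -0.33  0.3 ]
turn [ 0.   5.8 -0.4]
top 235.0 8 width 8.4 centre(r=15) [ 4.857e+02 -1.000e-01]
side 175.0 60 width 27.1 centre(r=15) [490.8   6.4]
side 195.0 178 width 28.5 centre(r=15) [491.    4.1]
side 215.0 193 width 28.1 centre(r=15) [490.5   2.5]
side 235.0 185 width 27.6 centre(r=15) [490.1   1.8]
```

View pics/p4.png

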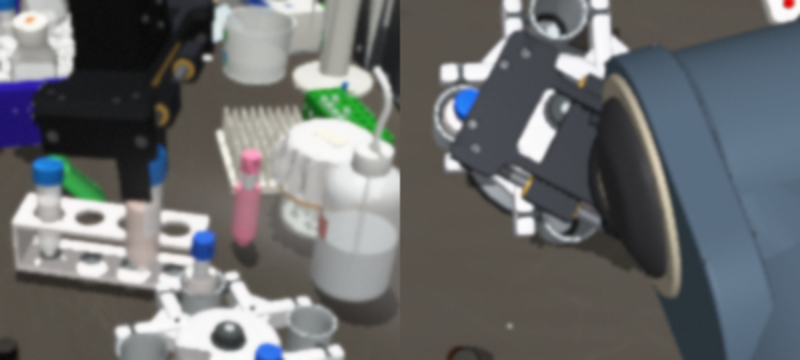

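>>> step_arm:
  steps:
    - [1,[0,-0.4,2],[0,0,0]]
    - [1,[0.2,-0.4,4],[0,0,0]]
    - [1,[0.4,-0.4,6],[0,0,0]]
    - [1,[0.55,-0.4,7.5],[0,0,0]]
    - [1,[0.7,-0.4,9],[0,0,0]]
    - [1,[0.8,-0.4,10],[0,0,0]]
    - [1,[0.9,-0.4,11],[0,0,0]]
    - [1,[1,-0.4,12],[0,0,0]]
    - [1,[1,-0.4,12],[0,0,0]]

```text
t: 21.3
position: [491.2, -5.5, 141.7]
tool_rot: [[-0.885, 0.457, 0.088], [0.455, 0.889, -0.046], [-0.1, -0.001, -0.995]]
force: [0.2, -1.1, -1.6]
width: 33.0
```

```bash
python3 go.py y63.3; python3 chk.py 490.9 -2.7 100 200; python3 - <<'E'
import cv2,numpy as np
a=cv2.imread("/tmp/side_l.png")[200:350,270:440];b=cv2.imread("/tmp/top_l.png")[150:300,300:470]
cv2.imwrite("pics/p5.png",cv2.resize(np.hstack([a,b]),None,fx=2.35,fy=2.35))
E
```

```text
t 21.30 pos [491.2  -5.5 141.7] F [ 0.2 -1.1 -1.6] w 33.0 yaw_y 62.8 j [ 0.48  0.3  -0.69  2.08  0.36  0.78  0.66]
turn [-0.1  5.7 -0.5]
side 100.0 163 width 41.1 centre(r=15) [489.1 -11.9]
side 120.0 89 width 26.7 centre(r=15) [490.3  -5.4]
side 140.0 50 width 28.6 centre(r=15) [491.3 -16.1]
side 160.0 52 width 6.8 centre(r=15) [502.2  -8.8]
```

View pics/p5.png

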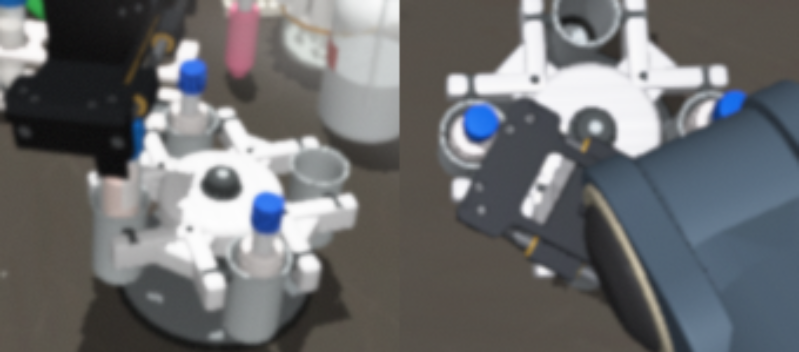

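The large tube is inside the near bucket at (118,195) with little force. Continuing down.

>>> step_arm:
  steps:
    - [1,[0.1,0,0.8],[0,0,0]]
    - [1,[0.15,0,1.5],[0,0,0]]
    - [1,[0.2,0,2],[0,0,0]]
    - [1,[0.23,0,2.3],[0,0,0]]
    - [1,[0.23,0,2.3],[0,0,0]]

```text
t: 22.02
position: [491.7, -5.2, 119.1]
tool_rot: [[-0.885, 0.457, 0.089], [0.455, 0.889, -0.046], [-0.101, 0.0, -0.995]]
force: [-0.4, -0.3, -1.8]
width: 32.6
```

>>> step_arm:
  steps:
    - [1,[0.02,0,0.2],[0,0,0]]
    - [1,[0.03,0,0.35],[0,0,0]]
    - [1,[0.03,0,0.35],[0,0,0]]

```text
t: 22.4
position: [492.3, -5.5, 116.3]
tool_rot: [[-0.885, 0.457, 0.091], [0.455, 0.889, -0.046], [-0.102, 0.0, -0.995]]
force: [0.2, -1.4, 2.3]
width: 32.6
```

>>> step_arm:
  steps:
    - [1,[0.01,0,0.1],[0,0,0]]
    - [1,[0.01,0,0.1],[0,0,0]]

```text
t: 22.65
position: [493.1, -5.4, 116.0]
tool_rot: [[-0.884, 0.457, 0.093], [0.455, 0.889, -0.047], [-0.104, 0.001, -0.995]]
force: [0.4, -1.5, 6.6]
width: 32.5
```

>>> step_arm:
  steps:
    - [-0.5,[0,0,0],[0,0,0]]
    - [-0.5,[0,0,0],[0,0,0]]
    - [-0.5,[0,0,0],[0,0,0]]
    - [-0.5,[0,0,0],[0,0,0]]
    - [-0.5,[-0.3,0,-3],[0,0,0]]
    - [-0.5,[-0.8,0,-8],[0,0,0]]
    - [-0.5,[-1.3,0,-13],[0,0,0]]
    - [-0.5,[-1.3,0,-13],[0,5.8,0]]

```text
t: 23.65
position: [492.9, -3.8, 250.2]
tool_rot: [[-0.89, 0.455, 0.007], [0.455, 0.89, -0.001], [-0.007, 0.002, -1.0]]
force: [-0.9, 0.9, -0.9]
width: 65.2
```

```bash
python3 go.py y63.3 441.2,279.3,240 441.2,279.3,160
```

```text
t 23.65 pos [492.9  -3.8 250.2] F [-0.9  0.9 -0.9] w 65.2 yaw_y 62.9 j [ 0.58  0.21 -0.76  1.89  0.17  1.09  0.86]
(441.2, 279.3, 240.0) -> cm [17.5  22.85  0.95]
(441.2, 279.3, 160.0) -> cm [17.56 22.83  8.95]
turn [ 0.1  0.4 -0.4]
```

>>> step_arm:
  steps:
    - [-0.5,[4.4,5.7,0.5],[0,0.4,0]]
    - [-0.5,[8.8,11.4,1],[0,0.4,0]]
    - [-0.5,[13.2,17.1,1],[0,0.4,0]]
    - [-0.5,[17.5,22.8,1],[0,0.4,0]]
    - [-0.5,[17.5,22.8,1],[0,0.4,0]]
    - [-0.5,[17.5,22.8,6],[0,0.4,0]]
    - [-0.5,[17.5,22.8,9],[0,0.4,0]]
    - [-0.5,[17.5,22.8,9],[0,0.4,0]]
    - [-0.5,[17.5,22.8,9],[0,0.4,0]]

```text
t: 24.78
position: [440.9, 278.1, 156.7]
tool_rot: [[-0.889, 0.457, -0.005], [0.457, 0.889, 0.004], [0.006, 0.002, -1.0]]
force: [0.1, -1.0, 0.2]
width: 65.1
```

```bash
python3 go.py y63.3 441.2,279.3,94; python3 - <<'E'
from m import *
caps("side",(240,180,420,330)); caps("top",(300,130,470,290))
save(cam("side")[0],"/tmp/s.png"); save(cam("top")[0],"/tmp/t.png")
a=cv2.imread("/tmp/s.png")[170:350,240:440];b=cv2.imread("/tmp/t.png")[130:310,290:490]
cv2.imwrite("pics/p6.png",cv2.resize(np.hstack([a,b]),(800,360)))
E
```

```text
t 24.77 pos [440.9 278.1 156.7] F [ 0.1 -1.   0.2] w 65.1 yaw_y 62.8 j [ 0.01  0.41 -0.82  1.93  0.36  0.95  0.12]
(441.2, 279.3, 94.0) -> cm [-0.01  0.11  6.27]
turn [ 0.1 -0.4 -0.5]
side px [273.  195.6] [266, 189, 15, 14, 179] ztop 123.4 cloudtop [439.7 275.3 121.7] mid [439.7 279.  122.1] ray [439.4 272.3 123.4] n 86
side px [352.3 232.3] [346, 225, 13, 15, 143] ztop 152.3 cloudtop [563.8  75.  151. ] mid [564.1  76.4 151. ] ray [563.3  73.3 152.3] n 66
side px [318.9 270.5] [309, 260, 20, 22, 373] ztop 145.3 cloudtop [485.5 -11.2 143.8] mid [485.7 -11.6 144.2] ray [485.2 -13.  145.3] n 218
side px [382.6 290.2] [377, 282, 13, 17, 184] ztop 152.7 cloudtop [572.  -81.6 151.4] mid [572.2 -80.  151.1] ray [571.4 -83.  152.7] n 98
top px [441.6 197.2] [433, 189, 18, 17, 217] ztop 154.0 cloudtop [572.6 -77.4 152. ] mid [572.7 -77.  152.7] ray [572.2 -76.8 154. ] n 144
top px [334.1 200.6] [327, 193, 15, 16, 186] ztop 153.8 cloudtop [563.6  79.4 152.1] mid [564.1  79.  152.8] ray [563.3  79.5 153.8] n 148
top px [393.5 256.4] [382, 245, 25, 24, 467] ztop 146.6 cloudtop [486.7  -6.9 144.6] mid [486.   -8.8 145.6] ray [486.5  -6.5 146.6] n 322
```

View pics/p6.png

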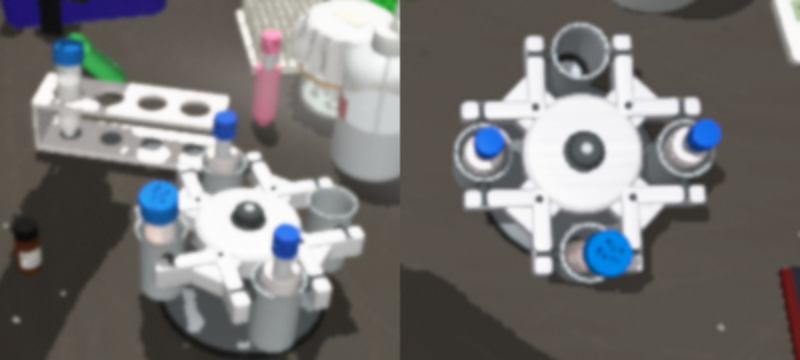

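All three placed tubes are fully down: cap tops at 152, 152 and 145 mm, opposite pair seated. The last large tube remains at the rack's near end.

>>> step_arm:
  steps:
    - [-0.5,[0,0.05,3.5],[0,-0.4,0]]
    - [-0.5,[0,0.05,6],[0,-0.4,0]]
    - [-0.5,[0,0.05,6.3],[0,-0.4,0]]
    - [1,[0,0.05,6.3],[0,-0.4,0]]
    - [1,[0,0.05,6.3],[0,-0.4,0]]
    - [1,[0,0.05,6.3],[0,-0.4,0]]
    - [1,[0,0.05,6.3],[0,-0.4,0]]
    - [1,[0,0.05,6.3],[0,-0.4,0]]
    - [1,[0,0.05,6.3],[0,-0.4,0]]
    - [1,[0,0.05,6.3],[0,-0.4,0]]
  grip_force: 25

```text
t: 26.22
position: [440.3, 278.3, 92.9]
tool_rot: [[-0.889, 0.457, 0.001], [0.457, 0.889, 0.0], [-0.0, 0.0, -1.0]]
force: [-0.7, -0.7, 5.4]
width: 33.1
```

>>> step_arm:
  steps:
    - [1,[0,0,-1.5],[0,0,0]]
    - [1,[0,0,-4.5],[0,0,0]]
    - [1,[0,0,-8.5],[0,0,0]]
    - [1,[0,0,-12.5],[0,0,0]]
    - [1,[0,0,-16],[0,0,0]]
    - [1,[0,0,-17.5],[0,0,0]]
    - [1,[0,0,-17.5],[0,0,0]]

```text
t: 27.1
position: [440.2, 278.2, 268.0]
tool_rot: [[-0.889, 0.457, 0.001], [0.457, 0.889, 0.0], [-0.001, 0.001, -1.0]]
force: [0.5, 0.4, -0.6]
width: 33.0
```

```bash
python3 go.py y63.3 570,120,265 646.1,7.2,265; python3 chk.py 441.2 279.3 150 270
```

```text
t 27.10 pos [440.2 278.2 268. ] F [ 0.5  0.4 -0.6] w 33.0 yaw_y 62.8 j [ 0.09  0.29 -0.89  1.8   0.24  1.17  0.22]
(570.0, 120.0, 265.0) -> cm [-18.78  -8.13   0.31]
(646.1, 7.2, 265.0) -> cm [-30.7  -14.68   0.32]
turn [ 0.1  0.1 -0.5]
side 170.0 20 width 16.4 centre(r=15) [436.3 273.6]
side 190.0 103 width 26.8 centre(r=15) [435.8 269.1]
side 210.0 135 width 28.5 centre(r=15) [435.9 268.3]
side 230.0 146 width 28.7 centre(r=15) [437.1 270.1]
side 250.0 113 width 33.1 centre(r=15) [440.3 266.9]
```

```bash
python3 - <<'E'
import numpy as np
for n in("top","side"):
    W=np.load(f"/tmp/{n}.npz")["W"].reshape(-1,3); W=W[~np.isnan(W).any(1)]
    for zl,zh in((150,185),(185,250),(250,350),(350,440),(440,500),(500,600)):
        q=W[(W[:,2]>zl)&(W[:,2]<zh)&(abs(W[:,1])<150)&(W[:,0]>620)]
        if len(q)>5: i=np.argsort(q[:,0])[:max(5,len(q)//200)]; print(n,zl,zh,len(q),q[i].mean(0).round(),"y range",q[:,1].min().round(),q[:,1].max().round())
E
```

```text
top 150 185 4631 [710. -70. 153.] y range -142.0 149.0
top 185 250 5590 [724. -72. 186.] y range -143.0 149.0
side 150 185 4772 [710. -73. 154.] y range -146.0 150.0
side 185 250 7575 [726. -74. 187.] y range -146.0 150.0
side 250 350 278 [993. -43. 257.] y range -57.0 -26.0
side 350 440 2408 [773. -43. 424.] y range -150.0 150.0
side 440 500 9666 [749. -13. 458.] y range -150.0 150.0
side 500 600 3074 [807.   7. 513.] y range -65.0 133.0
```

>>> step_arm:
  steps:
    - [1,[-3,-1.3,0],[0,-1,0]]
    - [1,[-7,-3,0],[0,-2,0]]
    - [1,[-11,-5,0],[0,-3,0]]
    - [1,[-15,-7,0],[0,-3,0]]
    - [1,[-19,-9,0],[0,-3,0]]
    - [1,[-23,-11,0],[0,-3,0]]
    - [1,[-26.5,-12.8,0],[0,-3,0]]
    - [1,[-29.3,-14.2,0],[0,-3,0]]
    - [1,[-30.7,-14.7,0],[0,-3,0]]
    - [1,[-30.7,-14.7,0],[0,-3,0]]
    - [1,[-30.7,-14.7,0],[0,-3,0]]

```text
t: 28.58
position: [645.0, 9.1, 267.3]
tool_rot: [[-0.889, 0.455, 0.046], [0.454, 0.891, -0.023], [-0.051, 0.0, -0.999]]
force: [-0.6, -0.2, -0.7]
width: 32.7
```

```bash
python3 go.py y63.3 646.1,7.2,115.5; python3 chk.py 646 7 160 260; python3 - <<'E'
import cv2,numpy as np
a=cv2.imread("/tmp/side_l.png")[130:330,270:470];b=cv2.imread("/tmp/top_l.png")[80:280,280:480]
cv2.imwrite("pics/p7.png",cv2.resize(np.hstack([a,b]),(800,400)))
E
```

```text
t 28.57 pos [645.    9.1 267.3] F [-0.6 -0.2 -0.7] w 32.7 yaw_y 63.0 j [ 0.42  0.46 -0.73  1.56  0.36  1.21  0.73]
(646.1, 7.2, 115.5) -> cm [ 0.6  -0.13 15.17]
turn [ 0.   2.9 -0.4]
top 180.0 9 width 22.8 centre(r=15) [644.1  -1.8]
top 200.0 95 width 28.1 centre(r=15) [644.1   1.2]
top 220.0 95 width 29.1 centre(r=15) [643.6   3.6]
top 240.0 103 width 27.7 centre(r=15) [642.6   5.6]
side 180.0 65 width 24.7 centre(r=15) [6.438e+02 1.000e-01]
side 200.0 200 width 28.8 centre(r=15) [643.6  -0.9]
side 220.0 207 width 29.1 centre(r=15) [643.5   1.6]
side 240.0 215 width 29.2 centre(r=15) [642.9   3.2]
```

View pics/p7.png

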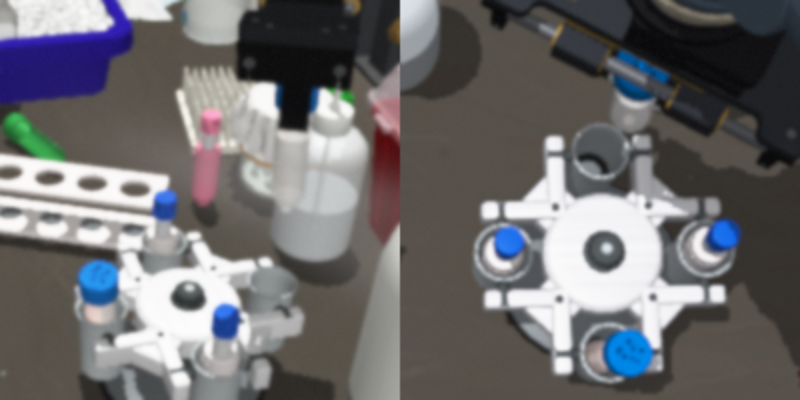

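In the image the tube is to the right of bucket A (side: (292,165)) and tilted a few degrees. I'll correct this and re-measure.

>>> step_arm:
  steps:
    - [1,[0,0,0],[-2.3,1.7,0]]
    - [1,[0,0,0],[-4.6,3.4,0]]
    - [1,[0,0,0],[-4.6,3.4,0]]
    - [1,[0,0,0],[-4.6,3.4,0]]

```text
t: 29.18
position: [645.6, 8.0, 267.8]
tool_rot: [[-0.891, 0.453, 0.031], [0.454, 0.888, 0.074], [0.006, 0.08, -0.997]]
force: [-0.1, 0.3, -0.6]
width: 33.0
```

```bash
python3 go.py y63.3 646.1,7.2,115.5; python3 chk.py 646 7 160 260
```

```text
t 29.18 pos [645.6   8.  267.8] F [-0.1  0.3 -0.6] w 33.0 yaw_y 63.0 j [ 0.49  0.48 -0.76  1.55  0.27  1.21  0.8 ]
(646.1, 7.2, 115.5) -> cm [-0.18 -1.26 15.18]
turn [ 4.6 -0.4 -0.3]
top 200.0 103 width 28.1 centre(r=15) [644.    6.2]
top 220.0 115 width 28.6 centre(r=15) [644.4   6.5]
top 240.0 123 width 28.2 centre(r=15) [644.    6.8]
side 180.0 60 width 24.2 centre(r=15) [643.8   5. ]
side 200.0 183 width 28.9 centre(r=15) [643.5   4.3]
side 220.0 200 width 28.9 centre(r=15) [643.5   4.8]
side 240.0 203 width 28.6 centre(r=15) [643.5   4.6]
```

>>> step_arm:
  steps:
    - [1,[-0.15,0,2],[0,0,0]]
    - [1,[-0.15,-0.15,4],[0,0,0]]
    - [1,[-0.15,-0.3,6],[0,0,0]]
    - [1,[-0.2,-0.42,7.5],[0,0,0]]
    - [1,[-0.2,-0.54,9],[0,0,0]]
    - [1,[-0.2,-0.7,11],[0,0,0]]
    - [1,[-0.2,-0.86,13],[0,0,0]]
    - [1,[-0.2,-0.94,14],[0,0,0]]
    - [1,[-0.22,-0.98,14.5],[0,0,0]]
    - [1,[-0.22,-0.98,14.5],[0,0,0]]

```text
t: 30.52
position: [648.0, 8.2, 122.3]
tool_rot: [[-0.89, 0.454, 0.031], [0.455, 0.887, 0.075], [0.007, 0.08, -0.997]]
force: [0.6, -0.6, -0.0]
width: 33.3
```

>>> step_arm:
  steps:
    - [1,[0,-0.02,0.25],[0,0,0]]
    - [1,[0,-0.04,0.5],[0,0,0]]
    - [1,[0,-0.04,0.5],[0,0,0]]

```text
t: 30.9
position: [647.8, 8.0, 117.2]
tool_rot: [[-0.89, 0.454, 0.03], [0.455, 0.887, 0.074], [0.007, 0.08, -0.997]]
force: [-0.4, -0.3, -0.7]
width: 33.1
```

>>> step_arm:
  steps:
    - [1,[0,-0.01,0.15],[0,0,0]]
    - [1,[0,-0.02,0.25],[0,0,0]]
    - [1,[0,-0.02,0.25],[0,0,0]]

```text
t: 31.28
position: [648.4, 8.3, 115.4]
tool_rot: [[-0.89, 0.454, 0.032], [0.455, 0.887, 0.075], [0.006, 0.081, -0.997]]
force: [-0.6, 0.2, 3.0]
width: 32.8
```

Contact at the floor height. Nudge once, then release and rise straight up.

>>> step_arm:
  steps:
    - [1,[0,-0.01,0.1],[0,0,0]]
    - [-0.5,[0,0,0],[0,0,0]]
    - [-0.5,[0,0,0],[0,0,0]]
    - [-0.5,[0,0,0],[0,0,0]]
    - [-0.5,[0,0,0],[0,0,0]]
    - [-0.5,[0,0.24,-3],[0,0,0]]
    - [-0.5,[0,0.6,-8],[0,0,0]]
    - [-0.5,[0,1.1,-14],[0,0,0]]
    - [-0.5,[0,1.1,-14],[4.6,0,0]]

```text
t: 32.4
position: [651.0, 6.2, 260.9]
tool_rot: [[-0.889, 0.458, 0.003], [0.458, 0.889, 0.001], [-0.002, 0.002, -1.0]]
force: [0.0, 0.8, -0.6]
width: 65.1
```

```bash
python3 go.py y63.3 560,230,280
```

```text
t 32.40 pos [651.    6.2 260.9] F [ 0.   0.8 -0.6] w 65.1 yaw_y 62.7 j [ 0.42  0.5  -0.73  1.52  0.34  1.25  0.74]
(560.0, 230.0, 280.0) -> cm [18.35 15.72 -1.91]
turn [ 0.1  0.1 -0.6]
```

>>> step_arm:
  steps:
    - [-0.5,[5,4,-1.9],[0,0,0]]
    - [-0.5,[10,8,-1.9],[0,0,0]]
    - [-0.5,[14,12,-1.9],[0,0,0]]
    - [-0.5,[18,15.7,-1.9],[0,0,0]]
    - [-0.5,[18,15.7,-1.9],[0,0,0]]
    - [-0.5,[18,15.7,-1.9],[0,0,0]]
    - [-0.5,[18,15.7,-1.9],[0,0,0]]
    - [-0.5,[18,15.7,-1.9],[0,0,0]]

```text
t: 33.4
position: [560.6, 227.6, 275.1]
tool_rot: [[-0.889, 0.457, -0.006], [0.457, 0.889, 0.003], [0.007, -0.001, -1.0]]
force: [0.4, 0.1, 0.3]
width: 65.3
```

```bash
python3 - <<'E'
from m import *
caps("side",(300,180,460,330)); caps("top",(300,130,470,290))
save(cam("side")[0],"/tmp/s.png"); save(cam("top")[0],"/tmp/t.png")
a=cv2.imread("/tmp/s.png")[190:370,270:470];b=cv2.imread("/tmp/t.png")[120:300,290:490]
cv2.imwrite("pics/p8.png",cv2.resize(np.hstack([a,b]),(800,360)))
E
python3 go.py
```

```text
side px [352.  232.5] [346, 226, 12, 14, 141] ztop 152.6 cloudtop [563.2  74.8 151.4] mid [563.   76.1 151.2] ray [562.7  73.2 152.6] n 59
side px [404.7 255.3] [395, 245, 20, 21, 342] ztop 145.2 cloudtop [638.9   2.9 143.8] mid [638.6   4.1 144.2] ray [638.1   1.2 145.2] n 197
side px [319.  270.9] [309, 261, 20, 21, 363] ztop 145.1 cloudtop [485.6 -11.2 143.5] mid [485.  -10.4 143.7] ray [485.2 -13.1 145.1] n 226
side px [382.6 290.2] [377, 282, 13, 17, 184] ztop 152.6 cloudtop [571.7 -81.6 151.3] mid [571.8 -80.7 151.3] ray [571.2 -82.9 152.6] n 99
top px [383.7 152. ] [372, 140, 24, 25, 468] ztop 146.3 cloudtop [640.1   6.  144.3] mid [639.5   6.2 146. ] ray [639.5   6.3 146.3] n 356
top px [441.6 197.1] [433, 189, 18, 17, 215] ztop 153.4 cloudtop [572.5 -77.2 151.9] mid [572.6 -77.2 152.2] ray [572.1 -76.7 153.4] n 147
t 33.60 pos [560.1 228.7 275.4] F [ 0.7 -0.6 -0. ] w 65.3 yaw_y 62.9 j [ 0.13  0.42 -0.8   1.6   0.31  1.25  0.37]
```

View pics/p8.png

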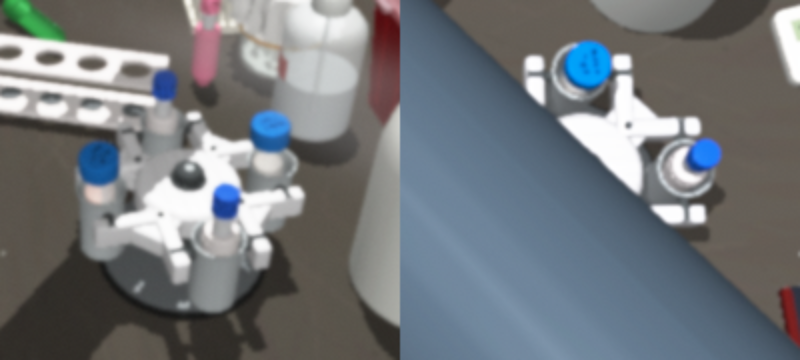

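All four tubes stand fully down, large facing large at (99,160) and (270,130) and small facing small at (165,85) and (226,200). The gripper is clear, so I'm handing in.

```bash
python3 -c "from workcell import arm; print(arm.sign_off())"
```

```text
the job is handed in; nothing more can be done
None
```

The rotor is loaded and balanced, and I handed the job in at about 34 s of the 102 s allowed. The two large tubes face each other across the rotor, and so do the two small ones. I lowered each tube until it touched the bucket floor (6 N or less where read), then released it and moved the arm clear.

**Depth:** cap tops measured about 145–146 mm for the large tubes and 152–153 mm for the small ones. That matches tubes standing fully down on the bucket floor at 30 mm.

**Spacing and force:** the large caps are about 154 mm apart and the small caps about 157 mm. The gripper is empty, and the force on it is near zero.

**Lean:**
- The large tubes' caps sit about 6–7 mm off their bucket centres, which means a lean of about 0.06 rad (limit 0.2).
- Both large tubes also tilted about 6° in the grip. I straightened them before lowering.

**Camera agreement:** the top and side views disagree by up to about 6 mm in y on the cap positions. In the last top view the arm hid two of the tubes, so those two were checked only from the side and in an earlier top view.

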